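# Lower the ratchet jack, reset it to its mark and bed a rail level on it

### The job

The ratchet support jack is still set too high from the last job. Push its red release button fully down and keep it down until the post has sunk to the bottom, let the button come back out, then pull the post up by its head until it rests on the tooth where the lower edge of the yellow band is level with the barrel's rim. Then lay the pine rail, holes up, gently across the jack's head and the wooden bearer so that it bears on both, lies level and stays there, without disturbing the tape measure, the block plane or the glue bottle.

Things in the scene. Friction and masses are not known exactly. Their poses are not given: they have to be found in the camera images.
- jack: blue cast support jack screwed to the bench. Origin: centre of its underside on the bench. Base plate 110 x 92 x 12 mm, upright round barrel 41 mm in diameter, dark steel rim at 100 mm height. Its x axis points from the front (button side) to the rear, z up. On the front a slanting boss, 37 mm thick, carries the release button
- jack_rim (a point): centre of the barrel's top rim, 100 mm above the bench; axes as the jack's
- jack_head (a point): centre of the post's head: a block 76 mm along the jack's x, 46 mm along its y, 18 mm thick (this point is half-way up, 9 mm below its cork top). It overhangs the barrel; its front end, 38 mm before the post's axis, stands above the button's inner edge and in the way of a gripper that comes from straight above; with the post at the bottom the head's underside is 10 mm above the rim. Grip it across the 46 mm
- jack_mark (a point): point on the post's axis at the lower edge of the yellow band (5 mm high) round the 22 mm steel post; level with jack_rim when the post is set right
- jack_post (a joint): height of the post over its bottom stop, 0 to 0.066 m; 0.030 when the mark is level with the rim. Saw teeth every 6 mm on its rear: it can be pulled up freely (a few N, clicking past the teeth); let go, it drops back onto the next tooth below (teeth at 6, 12, 18, 24, 30 ... mm) and stays, carrying load. It sinks by its own weight (0.3 to 0.45 kg, in under a second) only while the release button is down
- release_face (a point): centre of the outer face of the red release button, a round cap 29 mm in diameter, on the front of the jack 52 mm before the barrel's axis and 74 mm above the bench when out. Its z axis points straight out of the button: up and to the front, 28 degrees from vertical; press against it
- release (a joint): how far the button is pressed, 0 (out) to 0.008 m (fully down, solid stop; the cap then still stands about 2.5 mm proud of its boss). Spring: about 3 N at the start, 8 N fully down; the pawl lets go only in the last third of the travel
- bearer: wooden bearer block screwed to the bench, about 24 cm to one side of the jack (left or right): plywood foot 100 x 94 x 18 mm, upright, cross cap 84 x 50 mm. Origin: centre of its underside
- bearer_top (a point): centre of the bearer's cork top (80 mm along its x, 46 mm along its y), 158 mm above the bench, the same height as the jack head's cork top at the mark
- rail_mid (a point): centre of the planed pine rail, 340 x 45 x 18 mm, with four small dark drill holes and two pencil lines on its upper face; lies flat on the bench in front. Its y axis runs along the length, x across, z up out of the face with the holes; mass about 0.14 kg
- rail: the same pine rail; origin at the centre of its underside
- tape_measure: yellow tape measure standing on the bench between jack and bearer, 38 x 81 x 66 mm; origin: centre of its underside. Leave alone
- block_plane: small dark block plane, 46 x 155 x 54 mm, on the bench to the right; origin: centre of its underside. Leave alone
- glue_bottle: black and white glue bottle, 65 mm across and 245 mm tall, on the bench to the left; origin: centre of its underside. Leave alone
Things that resemble listed ones, but are neither listed nor needed, are in the scene too. There is more than one size of the jack; the job needs the larger.

How it is judged:
By the outcome, as a careful person would: the job done as asked, in the order asked, and still so for the second after the job is handed in, with the robot touching nothing.
It also fails if it takes over 72 s, if anything falls off the work surface, if the arm or the gripper's body presses on something with over 40 N, if the wrist force passes 120 N, or if a joint passes its speed limit or range.

### The arm

A 6-joint arm with a two-finger parallel gripper is mounted at the origin on a cart in front of the work surface, level with it; the furniture and walls round the work are solid. World frame = base frame: x ahead of the robot, y to its left, z up, the work surface at z = 0. Lengths are in mm, angles in rad, forces in N, time in s.
With the tool pointing down it reaches from about 275 to 1000 mm from the base axis. Payload 8.4 kg.
Tool frame: the origin (TCP) lies midway between the tips of the shut fingers; the grasp point (between the pads) lies 19 mm behind it; z points along the fingers, y is the line along which they close (so a half turn about z gives the same grasp; the last joint's range is limited). The gripper opens to 85 mm and grips with 20 to 120 N. Pads are 22 mm wide; open, the fingers measure 114 mm over their backs; the gripper's body (76 mm by 85 mm) begins 54 mm behind the grasp point. The pads swing forward as they close: fully open they stand 13 mm farther back than shut.
Start: joints at [1.273, 0.353, 1.633, -0, 1.155, -0.002], TCP at [182.189, 597.859, 231.281] pointing down, gripper open.
Joint ranges: [-2.63, 2.63], [-0.92, 2.1], [0.06, 2.66], [-1.3, 4.44], [0, 2.69], [-3.02, 3.02]. Speed limits (rad/s): [2.22, 2.22, 2.79, 3.14, 3.14, 3.14].

### API

Orientations are given as [roll, pitch, yaw] about the fixed x, y, z axes, in that order (R = Rz(yaw) Ry(pitch) Rx(roll)).
In Python, from rig import monitor, imaging, r gives the robot as it stands.
- The arm moves only by the tool drive_tool, never from a script. Its argument "plan" is a list of rows, each an object of numbers: "x", "y", "z": the shift along the tool's x, y, z in units of 50 mm (1.0 is 50 mm); "ax", "ay", "az": the turn, a rotation vector about the tool's x, y, z in units of 6 degrees (1.0 is 6 degrees); "hand": the finger opening in mm, from 0 to 85.4. In form: [{"x": .., "y": .., "z": .., "ax": .., "ay": .., "az": .., "hand": ..}, ...]. A call has 1 to 8 rows; each row is the pose to reach, as a shift and turn from the pose commanded when the call began, along the tool's axes at that moment; what a row does not reach only later rows make up. A row lasts 1/10 s, in which the tool goes at most 50 mm and 8.59 degrees, less where a joint would pass 70% of its speed; a pose out of reach is approached as far as the arm can. A call with a gripper value outside its range is refused whole. The fingers move at their own pace and stop on an object; "grip_force" is the grip in N (left out, the last holds). Time passes only in rows, so rows that repeat a pose let the fingers close. It gives the time, the measured TCP pose, the force, the opening and the grip force at its end, in the units of the state.
- monitor.sense(): the state, without advancing time (a new reading comes with each control period).
- imaging.grab_frame(name): name is "side" or "top"; returns the picture (480x640x3 uint8, red, green, blue); there is no depth.
- imaging.camera_info(name): a dict with "mtx" (3x3 intrinsics, pixels), "R" (3x3) and "t" (3): a world point X has camera coordinates R X + t. Camera axes: x right, y down, z forward; pixel columns grow to the right and rows downward; lengths in mm; the calibration is good to about 2 mm. A picture is of the moment at which its call begins. camera_info takes no time and is no camera call.
- r.sign_off(): hands the job in; it is judged then, once.
The state is a dict: "clock": time; "qpos": joint angles; "qvel": joint speeds; "joint_efforts": joint torques, N m; "eef_pos": TCP position; "tcp_rot": TCP orientation; "contact_force": force on the tool from outside, world axes, zero at the start; "wrist_torque": the same for the moment, N m; "opening": opening from 0.0 (shut) to 1.0 (fully open); "grasp_force": force on a finger pad.
Only numpy, scipy, OpenCV 4.12 (cv2) and the standard library are available. Lean on these libraries where they do the work, as an engineer would, in place of code of your own. Each camera call takes 0.05 s, during which the arm holds its last target. There are 200 camera calls.

## Working session

There is one attempt and no reset: what is moved stays moved. The work goes in short steps, Python scripts to look and compute and a tool call to move; the robot and the scene stay as the last step left them, time stands still between calls to the robot, and variables do not carry over. Pictures are saved under pics/ and viewed, at most 10 in all, crops included, and the job is handed in when it is done.

Besides the shell and the picture viewer there is one more tool, called by a JSON object that holds its "fn" and its "kwargs", one argument or row to a line. drive_tool: Moves the arm, as the interface text tells. Its arguments: {"type":"object","properties":{"plan":{"type":"array","items":{"type":"object","properties":{"x":{"type":"number"},"y":{"type":"number"},"z":{"type":"number"},"ax":{"type":"number"},"ay":{"type":"number"},"az":{"type":"number"},"hand":{"type":"number"}}}},"grip_force":{"type":"number"}},"required":["plan"]}

```bash
mkdir -p pics; ls
cat > h.py <<'E'
import numpy as np, cv2
from rig import monitor, imaging, r
from scipy.spatial.transform import Rotation as Ro
def snap(cam,name,crop=None,s=1):
    im=imaging.grab_frame(cam)[:,:,::-1]
    if crop: a,b,c,d=crop; im=im[b:d,a:c]
    if s!=1: im=cv2.resize(im,None,fx=s,fy=s,interpolation=cv2.INTER_CUBIC)
    cv2.imwrite('pics/'+name,im)
def proj(cam,X):
    c=imaging.camera_info(cam);X=np.atleast_2d(X)
    p=(np.array(c['mtx'])@(np.array(c['R'])@X.T+np.array(c['t']).reshape(3,1)));return (p[:2]/p[2]).T
def onz(cam,uv,z):
    c=imaging.camera_info(cam);R=np.array(c['R']);t=np.array(c['t']).ravel()
    o=-R.T@t;d=R.T@np.linalg.inv(c['mtx'])@np.array([uv[0],uv[1],1.]);return o+d*(z-o[2])/d[2]
E
python3 - <<'E'
from h import *
snap('side','s0.png');snap('top','t0.png')
for c in('side','top'):
    i=imaging.camera_info(c);R=np.array(i['R']);print(c,-R.T@np.array(i['t']).ravel(),R[2])
print(monitor.sense())
E
```

```text
pics
side [  102.29518307 -1160.28991232   651.50081132] [ 0.32171774  0.86223268 -0.39121926]
top [ 358.18055296  -31.9050362  1069.13713631] [ 0.19931105  0.02417019 -0.97963815]
{'clock': 0.1, 'qpos': array([ 1.27259757e+00,  3.53570997e-01,  1.63404748e+00,  1.75551636e-05,
        1.15521829e+00, -2.38890016e-03]), 'qvel': array([ 8.67564049e-05, -2.92461714e-03, -1.55776478e-03, -1.06823573e-03,
       -5.98077130e-04,  5.77168294e-04]), 'joint_efforts': array([-3.93407900e-04, -6.06361055e+01, -3.42819536e+01, -1.59721861e-05,
        3.84407569e-03, -3.66844279e-05]), 'eef_pos': array([182.05961726, 597.45052779, 230.64694935]), 'tcp_rot': array([-3.14034858e+00, -1.90241062e-05,  2.84577569e+00]), 'contact_force': array([ 0.13128644, -0.26185784, -0.49346483]), 'wrist_torque': array([-0.0149578 ,  0.02088379,  0.00952534]), 'grasp_force': 0.0, 'opening': 0.996689945507222}
```

View pics/s0.png

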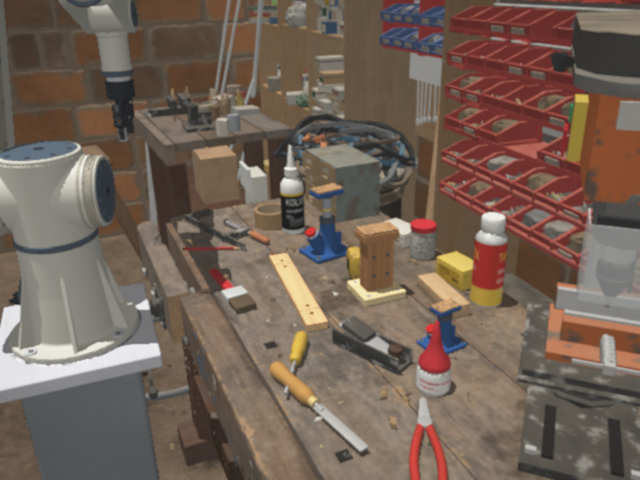

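View pics/t0.png

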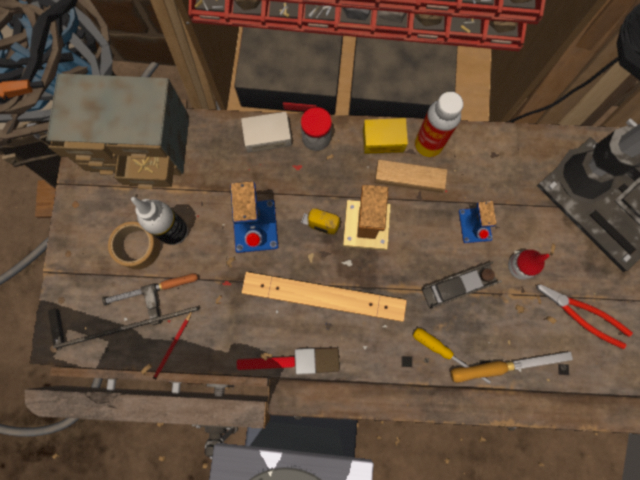

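In the top view there are two jacks: a large one with red button at (253,240) and a small one at (483,225). In the side view they are at (322,240) and (443,325). The large one's plate spans about 42 px against 30 px, so it is the one meant. The bearer is at (370,215), the rail runs (243,285)–(405,308), and the tape is at (320,221). I'll confirm with an enlarged crop.

Run:
```python
import cv2
im=cv2.imread('pics/t0.png')[172:322,222:422];cv2.imwrite('pics/t0c.png',cv2.resize(im,None,fx=4,fy=4,interpolation=2))
im=cv2.imread('pics/s0.png')[175:335,255:415];cv2.imwrite('pics/s0c.png',cv2.resize(im,(600,600),interpolation=2))
```

```text
(no output)
```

View pics/t0c.png

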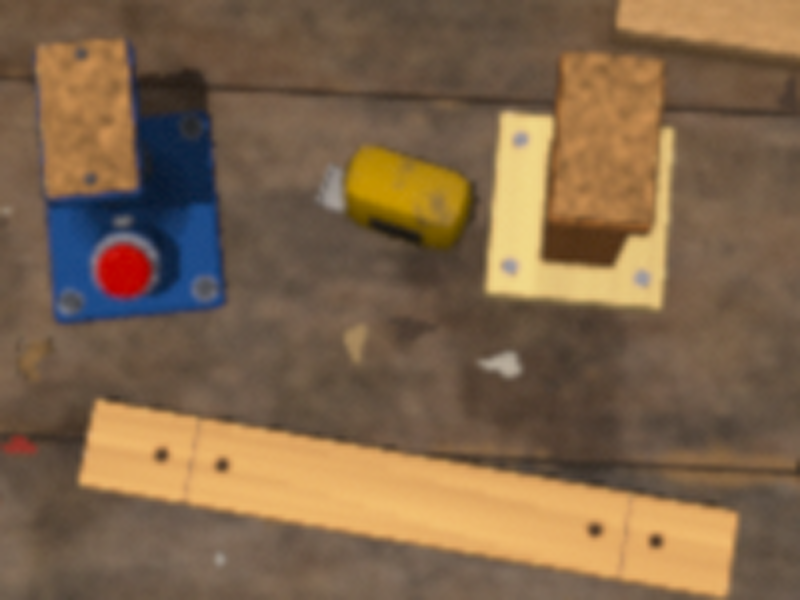

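View pics/s0c.png

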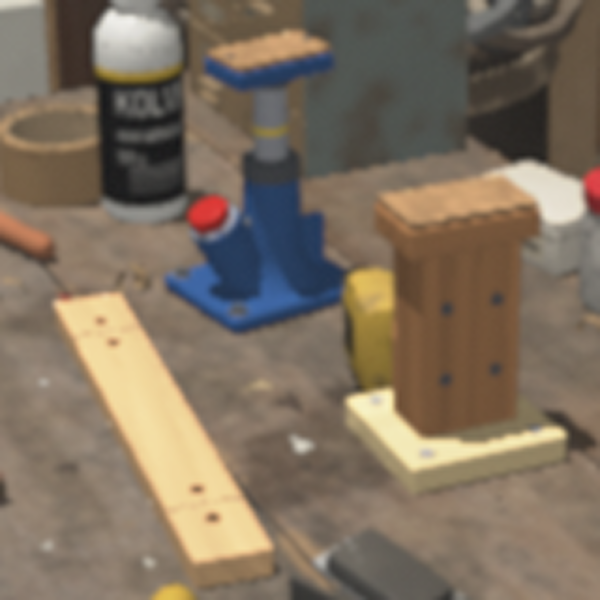

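The crops confirm the big jack: blue plate with front corners at crop (57,322) and (224,302), head overhanging, and yellow band above the rim. Bearer and rail are also clear in both views. Now I'll fit the poses.

```bash
cat > fit.py <<'E'
from h import *
from scipy.optimize import least_squares
T=lambda a:[('top',222+u/4,172+v/4,X) for u,v,X in a]
S=lambda a:[('side',255+u/3.75,175+v/3.75,X) for u,v,X in a]
def fit(obs,x0,zfun=lambda p,X:X[2]):
    def res(p):
        c,s=np.cos(p[2]),np.sin(p[2]);o=[]
        for cam,u,v,X in obs:
            W=[p[0]+c*X[0]-s*X[1],p[1]+s*X[0]+c*X[1],zfun(p,X)]
            o+=list(proj(cam,W)[0]-[u,v])
        return np.array(o)
    f=least_squares(res,x0);return f.x,np.round(f.fun,1)
if __name__=='__main__':
    z=12
    J=T([(57,322,(-55,46,z)),(224,302,(-55,-46,z)),(210,112,(55,-46,z)),(36,43,(38,23,-1)),(130,38,(38,-23,-1)),(139,190,(-38,-23,-1)),(45,197,(-38,23,-1)),(124,270,(-52,0,74))])
    J+=S([(210,212,(-52,0,74)),(168,283,(-55,46,z)),(238,322,(-55,-46,z)),(208,64,(-38,23,-1)),(328,40,(38,-23,-1)),(221,82,(-38,-23,-1))])
    print('jack',*fit(J,[650,60,0,50],lambda p,X:128+p[3] if X[2]<0 else X[2]))
    b=158
    B=T([(560,52,(40,23,b)),(664,60,(40,-23,b)),(652,233,(-40,-23,b)),(550,220,(-40,23,b))])
    B+=S([(376,195,(-40,23,b)),(525,178,(40,23,b)),(540,210,(40,-23,b)),(390,222,(-40,-23,b))])
    print('bearer',*fit(B,[650,-150,0]))
    RL=T([(95,400,(22.5,170,18)),(738,514,(22.5,-170,18)),(728,598,(-22.5,-170,18)),(79,485,(-22.5,170,18))])
    RL+=S([(55,298,(-22.5,170,18)),(122,292,(22.5,170,18)),(272,550,(22.5,-170,18)),(193,568,(-22.5,-170,18))])
    print('rail',*fit(RL,[450,-50,0]))
    print('tape',onz('top',(222+408/4,172+195/4),66),'glue',onz('top',(150,212),160),onz('top',(180,228),0))
E
python3 fit.py
```

```text
jack [6.05752462e+02 1.30729624e+02 1.94049577e-01 4.37849258e+01] [-1.1 -1.9  0.3 -0.8 -0.1 -2.7 -0.3  1.4  0.9  0.5  1.5  2.  -0.2  2.5
 -0.1  1.8 -1.6 -1.3  0.  -3.6  0.3 -1.1 -2.1 -2.8  2.1  2.7  4.3 -2.5]
bearer [ 6.25567301e+02 -1.08774171e+02 -5.93916659e-02] [ 3.1 -0.   1.3  1.7 -1.4 -0.6 -0.6 -1.2  0.  -1.  -5.3 -1.5 -0.5 -2.3
  4.2 -0.2]
rail [ 4.63878413e+02 -3.30395881e+01 -7.48063889e-02] [ 0.5  0.   0.6  0.1  0.   0.7  0.1 -0.1 -0.1  0.4 -0.3 -0.5  0.5 -0.9
 -0.1 -1.8]
tape [613.44807023 -16.92810134  66.        ] glue [573.455104   304.98286501 160.        ] [582.44520767 293.37328557   0.        ]
```

Run:
```python
from fit import *
b=158
F=T([(500,110,(50,47,18)),(675,128,(50,-47,18)),(662,310,(-50,-47,18)),(487,293,(-50,47,18))])
C=T([(560,52,(40,23,b)),(664,60,(40,-23,b)),(652,233,(-40,-23,b)),(550,220,(-40,23,b))])
SF=S([(346,402,(-50,47,18)),(412,473,(-50,-47,18)),(565,435,(50,-47,18))])
SC=S([(376,195,(-40,23,b)),(525,178,(40,23,b)),(540,210,(40,-23,b)),(390,222,(-40,-23,b))])
for n,o in dict(F=F,C=C,SF=SF,SC=SC,FSF=F+SF,all=F+C+SF+SC).items(): print(n,*fit(o,[650,-150,0]))
z=12
P=T([(57,322,(-55,46,z)),(224,302,(-55,-46,z)),(210,112,(55,-46,z))])
H=T([(36,43,(38,23,-1)),(130,38,(38,-23,-1)),(139,190,(-38,-23,-1)),(45,197,(-38,23,-1))])
Bt=T([(124,270,(-52,0,74))])
SP=S([(168,281,(-55,46,z)),(238,320,(-55,-46,z))])
SH=S([(208,64,(-38,23,-1)),(328,40,(38,-23,-1)),(221,82,(-38,-23,-1))])
for n,o in dict(P=P,PB=P+Bt,H=H,SP=SP,PSP=P+SP+Bt+S([(210,212,(-52,0,74))])).items(): print(n,*fit(o,[600,130,.15,45],lambda p,X:128+p[3] if X[2]<0 else X[2]))
```

```text
F [ 6.27122979e+02 -1.08809829e+02  6.88617790e-03] [ 0.2  0.4  0.  -0.1  0.2 -0.2 -0.4 -0.1]
C [ 6.25382637e+02 -1.07682143e+02  1.27189990e-02] [ 0.8  0.7 -0.7  0.7 -0.4 -1.2  0.3 -0.1]
SF [ 6.23890009e+02 -1.13257983e+02  1.78313445e-02] [-0.8 -0.4  0.  -0.2  0.7  0.5]
SC [ 6.22937050e+02 -1.15744359e+02 -2.64411890e-01] [ 1.4 -1.4 -1.6  1.  -0.9  0.8  1.2 -0.1]
FSF [ 6.26477773e+02 -1.09381034e+02  9.22954070e-03] [ 0.4  0.8  0.2  0.1  0.5  0.1 -0.2  0.3 -0.3 -1.5  0.1 -1.4  0.9 -0.4]
all [ 6.26041345e+02 -1.09080943e+02 -1.63954891e-02] [ 0.9  0.5  0.6  0.9 -0.3  0.8 -0.9 -0.1  2.3  0.1  0.7  0.9 -0.3 -1.2
  0.4 -0.8 -0.3 -1.8 -0.9 -1.6  0.4 -0.1  0.1 -0.7 -5.8 -1.7 -0.1 -2.6
  5.2  0. ]
P [6.01806744e+02 1.29737444e+02 2.01496689e-01 4.50000000e+01] [-0.7  0.1  0.7  0.9 -0.  -1.1]
PB [6.03967719e+02 1.30038564e+02 1.95005734e-01 4.50000000e+01] [-0.9 -1.   0.5  0.   0.1 -1.9  0.2  2.6]
H [6.19416781e+02 1.38967687e+02 1.82527372e-01 5.35218480e+00] [-0.   0.4  0.2 -0.2  0.2 -0.2 -0.4 -0.1]
SP [6.01775235e+02 1.22080654e+02 2.04250735e-01 4.50000000e+01] [-0.4 -1.3  0.4  1.2]
PSP [6.04383367e+02 1.29312764e+02 2.02024179e-01 4.50000000e+01] [-0.3 -1.   1.1 -0.3  0.3 -2.2 -0.3 -2.6  0.2 -0.2  0.8  2.5 -1.8 -1. ]
```

Run:
```python
from fit import *
def tri(a,b):
    g=lambda X:np.concatenate([proj('top',X)[0]-a,proj('side',X)[0]-b])
    f=least_squares(g,[600,130,80.]);return np.round(f.x,1),np.round(f.fun,1)
def red(n,x0,y0,x1,y1):
    im=cv2.imread(n).astype(int)[y0:y1,x0:x1];m=(im[...,2]>130)&(im[...,1]<70)&(im[...,0]<70)
    v,u=np.nonzero(m);return np.array([u.mean()+x0,v.mean()+y0]),len(u),u.min()+x0,u.max()+x0,v.min()+y0,v.max()+y0
a=red('pics/t0.png',235,225,270,260);b=red('pics/s0.png',300,222,322,245);print(a,b)
print('button',tri(a[0],b[0]))
# head top corners rear-left? front-left, front-right, rear-right
t=lambda u,v:np.array([222+u/4,172+v/4]);s=lambda u,v:np.array([255+u/3.75,175+v/3.75])
for n,A,B in [('FL',(45,197),(208,62)),('FR',(139,190),(221,80)),('RR',(130,38),(330,52)),('RL',(36,43),(312,34)),('plateFL',(57,322),(168,281)),('plateFR',(224,302),(238,320))]: print(n,tri(t(*A),s(*B)))
```

```text
(array([252.49275362, 239.10869565]), 138, np.int64(246), np.int64(259), np.int64(233), np.int64(245)) (array([309.6031746 , 231.34920635]), 63, np.int64(305), np.int64(314), np.int64(228), np.int64(235))
button (array([558.4, 123.2,  69.9]), array([-0.3,  0.7,  0.9, -0.2]))
FL (array([570.4, 147.8, 164.4]), array([-0. ,  0.1,  0.1, -0. ]))
FR (array([572.6, 105.9, 167.2]), array([-1. ,  2.5,  3.5, -0.8]))
RR (array([647.1, 117.9, 170.4]), array([-0.3,  0.7,  1. , -0.3]))
RL (array([644.9, 160.5, 168.1]), array([ 0.5, -1.2, -1.7,  0.4]))
plateFL (array([541.1, 163.7,   4.3]), array([ 0.1, -0.3, -0.4,  0.1]))
plateFR (array([559.5,  75.5,  10.4]), array([ 0.1, -0.1, -0.2,  0. ]))
```

```bash
cat >> h.py <<'E'
YAW=.19; JA=np.array([607,131.5,0])
def jack(p): return JA+Ro.from_euler('z',YAW).apply(p)
def press_R(t=28):  # tool y=+jack y, z into the button
    t=np.radians(t); z=Ro.from_euler('z',YAW).apply([np.sin(t),0,-np.cos(t)]); y=Ro.from_euler('z',YAW).apply([0,1,0])
    return Ro.from_matrix(np.c_[np.cross(y,z),y,z])
def down(yaw): return Ro.from_euler('xyz',[np.pi,0,yaw])
def go(target,R=None):
    s=monitor.sense();R0=Ro.from_euler('xyz',s['tcp_rot']);d=R0.inv().apply(np.array(target)-s['eef_pos'])/50
    w=(R0.inv()*(R or R0)).as_rotvec(degrees=True)/6
    print('shift',np.round(d,3),'turn',np.round(w,2),'at',np.round(s['eef_pos'],1),'t',round(s['clock'],2),'F',np.round(s['contact_force'],1))
E
python3 -c "
from h import *
n=-press_R().as_matrix()[:,2];go(jack([-52,0,74])+90*n,press_R())"
```

```text
shift [-9.179 -7.315  1.553] turn [-1.14 -4.58 -4.54] at [182.1 597.5 230.6] t 0.1 F [ 0.1 -0.3 -0.5]
```

{"fn": "drive_tool", "kwargs": {
  "plan": [
    {"x": -9.2,"y": -7.3,"z": 1.0,"ax": -1.1,"ay": -4.6,"az": -4.5,"hand": 0},
    {"x": -9.2,"y": -7.3,"z": 1.0,"ax": -1.1,"ay": -4.6,"az": -4.5,"hand": 0},
    {"x": -9.2,"y": -7.3,"z": 1.0,"ax": -1.1,"ay": -4.6,"az": -4.5,"hand": 0},
    {"x": -9.2,"y": -7.3,"z": 1.0,"ax": -1.1,"ay": -4.6,"az": -4.5,"hand": 0},
    {"x": -9.2,"y": -7.3,"z": 1.0,"ax": -1.1,"ay": -4.6,"az": -4.5,"hand": 0},
    {"x": -9.2,"y": -7.3,"z": 1.0,"ax": -1.1,"ay": -4.6,"az": -4.5,"hand": 0},
    {"x": -9.2,"y": -7.3,"z": 1.0,"ax": -1.1,"ay": -4.6,"az": -4.5,"hand": 0},
    {"x": -9.2,"y": -7.3,"z": 1.0,"ax": -1.1,"ay": -4.6,"az": -4.5,"hand": 0}
  ]
}}

```text
clock: 0.9
eef_pos: [408.9, 268.3, 197.3]
tcp_rot: [-3.138, 0.491, -2.954]
contact_force: [1.0, 0.7, -0.0]
opening: -0.002
grasp_force: 0.0
```

```bash
python3 -c "
from h import *
n=-press_R().as_matrix()[:,2];go(jack([-52,0,74])+60*n,press_R())"
```

```text
shift [-0.905 -3.424  2.09 ] turn [-0.04  0.02 -0.02] at [408.9 268.3 197.3] t 0.9 F [ 1.   0.7 -0. ]
```

{"fn": "drive_tool", "kwargs": {
  "plan": [
    {"x": -0.9,"y": -3.4,"z": 1.0},
    {"x": -0.9,"y": -3.4,"z": 1.0},
    {"x": -0.9,"y": -3.4,"z": 1.0},
    {"x": -0.9,"y": -3.4,"z": 1.0},
    {"x": -0.9,"y": -3.4,"z": 1.8},
    {"x": -0.9,"y": -3.4,"z": 2.1},
    {"x": -0.9,"y": -3.4,"z": 2.1},
    {"x": -0.9,"y": -3.4,"z": 2.1}
  ]
}}

```text
invalid input
```

Run:
```python
from h import *
n=-press_R().as_matrix()[:,2];go(jack([-52,0,74])+20*n,press_R())
s=monitor.sense();p=s['eef_pos'];R=Ro.from_euler('xyz',s['tcp_rot'])
ims=[]
for cam,(x0,y0) in(('top',(200,160)),('side',(270,150))):
    im=imaging.grab_frame(cam)[:,:,::-1][y0:y0+120,x0:x0+100].copy();im=cv2.resize(im,None,fx=4,fy=4,interpolation=2)
    for X,c in((p,(0,255,0)),(p+R.apply([0,0,60]),(255,0,255))):
        q=(proj(cam,X)[0]-[x0,y0])*4+2;cv2.circle(im,tuple(int(v) for v in q),3,c,-1)
    ims.append(im)
cv2.imwrite('pics/c1.png',np.hstack(ims))
```

```text
shift [-0.903 -3.421  2.89 ] turn [-0.04  0.02 -0.02] at [408.9 268.3 197.3] t 0.9 F [ 1.   0.7 -0. ]
```

View pics/c1.png

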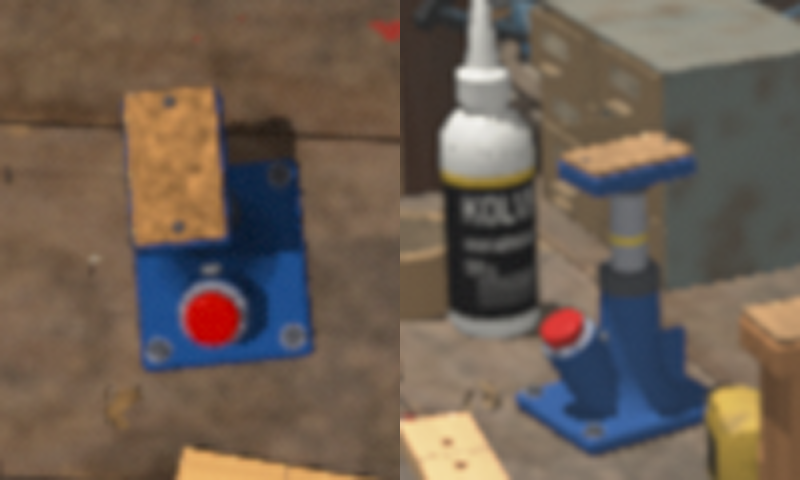

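The move was refused because its rows were incomplete, so the gripper isn't in this picture. It shows only the jack, with the button at (212,318) and (562,326). I'll resend with full rows.

{"fn": "drive_tool", "kwargs": {
  "plan": [
    {"x": -0.9,"y": -3.4,"z": 1.0,"ax": 0,"ay": 0,"az": 0,"hand": 0},
    {"x": -0.9,"y": -3.4,"z": 1.0,"ax": 0,"ay": 0,"az": 0,"hand": 0},
    {"x": -0.9,"y": -3.4,"z": 1.0,"ax": 0,"ay": 0,"az": 0,"hand": 0},
    {"x": -0.9,"y": -3.4,"z": 1.0,"ax": 0,"ay": 0,"az": 0,"hand": 0},
    {"x": -0.9,"y": -3.4,"z": 1.8,"ax": 0,"ay": 0,"az": 0,"hand": 0},
    {"x": -0.9,"y": -3.4,"z": 2.1,"ax": 0,"ay": 0,"az": 0,"hand": 0},
    {"x": -0.9,"y": -3.4,"z": 2.1,"ax": 0,"ay": 0,"az": 0,"hand": 0},
    {"x": -0.9,"y": -3.4,"z": 2.1,"ax": 0,"ay": 0,"az": 0,"hand": 0}
  ]
}}

```text
clock: 1.8
eef_pos: [526.9, 119.2, 126.1]
tcp_rot: [-3.138, 0.489, -2.955]
contact_force: [0.2, -0.3, -0.1]
opening: -0.002
grasp_force: 0.0
```

```bash
cat > look.py <<'E'
from h import *
def look(name,off,extra=[],w=100,h=120,f=4):
    s=monitor.sense();p=s['eef_pos'];R=Ro.from_euler('xyz',s['tcp_rot']);ims=[]
    for cam,(x0,y0) in off:
        im=imaging.grab_frame(cam)[:,:,::-1][y0:y0+h,x0:x0+w].copy();im=cv2.resize(im,None,fx=f,fy=f,interpolation=2)
        for X,c in [(p,(0,255,0))]+[(e,(255,0,255)) for e in extra]:
            q=(proj(cam,X)[0]-[x0,y0])*f+f/2;cv2.circle(im,tuple(int(v) for v in q),3,c,-1)
        ims.append(im)
    cv2.imwrite('pics/'+name,np.hstack(ims))
E
python3 - <<'E'
from look import *
n=-press_R().as_matrix()[:,2];go(jack([-52,0,74])+20*n,press_R())
look('c2.png',(('top',(200,160)),('side',(270,150))),[jack([-52,0,74])])
E
```

```text
shift [-0.021 -0.057  0.792] turn [-0.05  0.   -0.03] at [526.9 119.2 126.1] t 1.8 F [ 0.2 -0.3 -0.1]
```

View pics/c2.png

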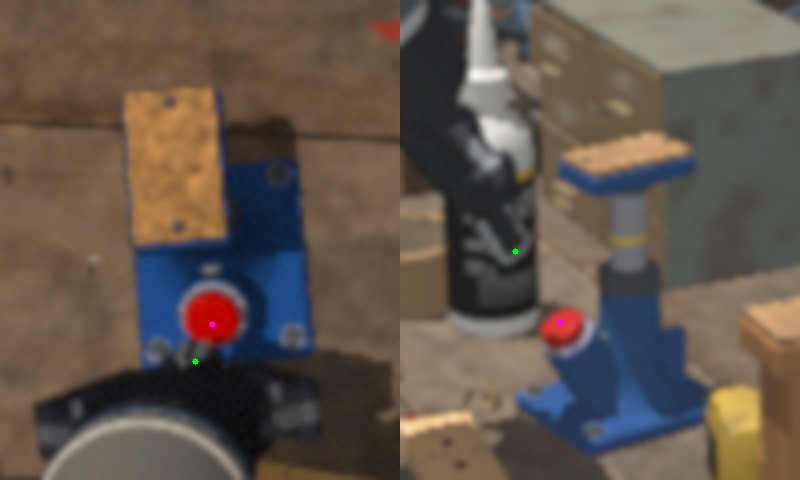

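The fingertips sit slightly short of the button, in line with it. Top view has the tip at about (203,348) and the button at (211,317). I'll advance along the tool's z axis and feel for contact.

{"fn": "drive_tool", "kwargs": {
  "plan": [
    {"x": 0,"y": -0.04,"z": 0.4,"ax": 0,"ay": 0,"az": 0,"hand": 0},
    {"x": 0,"y": -0.04,"z": 0.8,"ax": 0,"ay": 0,"az": 0,"hand": 0},
    {"x": 0,"y": -0.04,"z": 0.9,"ax": 0,"ay": 0,"az": 0,"hand": 0},
    {"x": 0,"y": -0.04,"z": 0.98,"ax": 0,"ay": 0,"az": 0,"hand": 0},
    {"x": 0,"y": -0.04,"z": 1.05,"ax": 0,"ay": 0,"az": 0,"hand": 0},
    {"x": 0,"y": -0.04,"z": 1.1,"ax": 0,"ay": 0,"az": 0,"hand": 0},
    {"x": 0,"y": -0.04,"z": 1.1,"ax": 0,"ay": 0,"az": 0,"hand": 0}
  ]
}}

```text
clock: 2.6
eef_pos: [553.4, 121.6, 78.2]
tcp_rot: [-3.138, 0.491, -2.955]
contact_force: [0.3, -0.4, -0.0]
opening: -0.001
grasp_force: 0.0
```

{"fn": "drive_tool", "kwargs": {
  "plan": [
    {"x": 0,"y": 0,"z": 0.04,"ax": 0,"ay": 0,"az": 0,"hand": 0},
    {"x": 0,"y": 0,"z": 0.08,"ax": 0,"ay": 0,"az": 0,"hand": 0},
    {"x": 0,"y": 0,"z": 0.12,"ax": 0,"ay": 0,"az": 0,"hand": 0},
    {"x": 0,"y": 0,"z": 0.16,"ax": 0,"ay": 0,"az": 0,"hand": 0},
    {"x": 0,"y": 0,"z": 0.16,"ax": 0,"ay": 0,"az": 0,"hand": 0}
  ]
}}

```text
clock: 3.1
eef_pos: [557.2, 122.3, 70.8]
tcp_rot: [-3.138, 0.491, -2.955]
contact_force: [-2.4, -0.2, 4.4]
opening: 0.003
grasp_force: 2.6
```

{"fn": "drive_tool", "kwargs": {
  "plan": [
    {"x": 0,"y": 0,"z": 0.04,"ax": 0,"ay": 0,"az": 0,"hand": 0},
    {"x": 0,"y": 0,"z": 0.08,"ax": 0,"ay": 0,"az": 0,"hand": 0},
    {"x": 0,"y": 0,"z": 0.1,"ax": 0,"ay": 0,"az": 0,"hand": 0},
    {"x": 0,"y": 0,"z": 0.11,"ax": 0,"ay": 0,"az": 0,"hand": 0},
    {"x": 0,"y": 0,"z": 0.11,"ax": 0,"ay": 0,"az": 0,"hand": 0}
  ]
}}

```text
clock: 3.6
eef_pos: [559.6, 122.8, 66.3]
tcp_rot: [-3.138, 0.491, -2.955]
contact_force: [-4.8, -0.3, 9.2]
opening: 0.0
grasp_force: 4.7
```

{"fn": "drive_tool", "kwargs": {
  "plan": [
    {"x": 0,"y": 0,"z": 0.02,"ax": 0,"ay": 0,"az": 0,"hand": 0},
    {"x": 0,"y": 0,"z": 0.02,"ax": 0,"ay": 0,"az": 0,"hand": 0},
    {"x": 0,"y": 0,"z": 0.02,"ax": 0,"ay": 0,"az": 0,"hand": 0},
    {"x": 0,"y": 0,"z": 0.02,"ax": 0,"ay": 0,"az": 0,"hand": 0},
    {"x": 0,"y": 0,"z": 0.02,"ax": 0,"ay": 0,"az": 0,"hand": 0},
    {"x": 0,"y": 0,"z": 0.02,"ax": 0,"ay": 0,"az": 0,"hand": 0},
    {"x": 0,"y": 0,"z": 0.02,"ax": 0,"ay": 0,"az": 0,"hand": 0},
    {"x": 0,"y": 0,"z": 0.02,"ax": 0,"ay": 0,"az": 0,"hand": 0}
  ]
}}

```text
clock: 4.4
eef_pos: [559.7, 122.8, 66.1]
tcp_rot: [-3.138, 0.492, -2.955]
contact_force: [-15.8, -0.8, 25.4]
opening: 0.0
grasp_force: 14.6
```

Run:
```python
from look import *
look('c3.png',(('top',(200,160)),('side',(270,150))),[jack([-38,23,128]),jack([-38,-23,128]),jack([38,-23,128]),jack([38,23,128])])
```

```text
(no output)
```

View pics/c3.png

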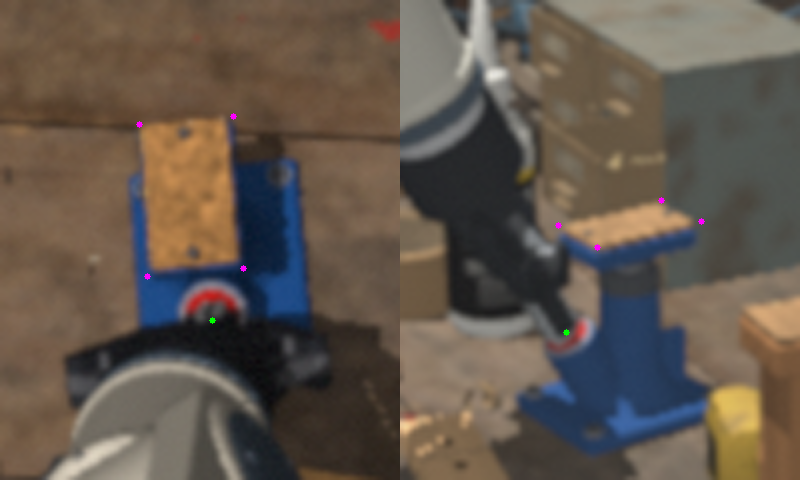

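The post has sunk fully, with the head's underside just above the rim and the button fully in at about 30 N. I'll back off along the tool axis so the button comes out.

{"fn": "drive_tool", "kwargs": {
  "plan": [
    {"x": 0,"y": 0,"z": -0.1,"ax": 0,"ay": 0,"az": 0,"hand": 0},
    {"x": 0,"y": 0,"z": -0.3,"ax": 0,"ay": 0,"az": 0,"hand": 0},
    {"x": 0,"y": 0,"z": -0.8,"ax": 0,"ay": 0,"az": 0,"hand": 0},
    {"x": 0,"y": 0,"z": -1.6,"ax": 0,"ay": 0,"az": 0,"hand": 0},
    {"x": 0,"y": 0,"z": -2.4,"ax": 0,"ay": 0,"az": 0,"hand": 0},
    {"x": 0,"y": 0,"z": -2.8,"ax": 0,"ay": 0,"az": 0,"hand": 0},
    {"x": 0,"y": 0,"z": -2.8,"ax": 0,"ay": 0,"az": 0,"hand": 0}
  ]
}}

```text
clock: 5.2
eef_pos: [495.7, 111.1, 191.3]
tcp_rot: [-3.139, 0.495, -2.956]
contact_force: [-0.0, 0.2, -0.1]
opening: 0.001
grasp_force: 0.0
```

```bash
python3 -c "
from h import *
go(jack([0,0,190]),down(np.pi+YAW))"
```

```text
shift [-1.979 -0.008  1.099] turn [-0.04  4.73 -0.05] at [495.7 111.1 191.3] t 5.2 F [-0.   0.2 -0.1]
```

{"fn": "drive_tool", "kwargs": {
  "plan": [
    {"x": -2.0,"y": 0,"z": 1.1,"ax": 0,"ay": 4.7,"az": 0,"hand": 80},
    {"x": -2.0,"y": 0,"z": 1.1,"ax": 0,"ay": 4.7,"az": 0,"hand": 80},
    {"x": -2.0,"y": 0,"z": 1.1,"ax": 0,"ay": 4.7,"az": 0,"hand": 80},
    {"x": -2.0,"y": 0,"z": 1.1,"ax": 0,"ay": 4.7,"az": 0,"hand": 80},
    {"x": -2.0,"y": 0,"z": 1.1,"ax": 0,"ay": 4.7,"az": 0,"hand": 80},
    {"x": -2.0,"y": 0,"z": 1.1,"ax": 0,"ay": 4.7,"az": 0,"hand": 80}
  ]
}}

```text
clock: 5.8
eef_pos: [606.7, 131.6, 185.0]
tcp_rot: [-3.138, -0.003, -2.957]
contact_force: [-0.3, -0.8, 0.5]
opening: 0.937
grasp_force: 0.0
```

```bash
python3 -c "
from h import *
go(jack([0,0,98]),down(np.pi+YAW))"
```

```text
shift [-1.10e-02  1.00e-03  1.74e+00] turn [-0.03 -0.03 -0.06] at [606.7 131.6 185. ] t 5.8 F [-0.3 -0.8  0.5]
```

{"fn": "drive_tool", "kwargs": {
  "plan": [
    {"x": 0,"y": 0,"z": 0.6,"ax": 0,"ay": 0,"az": 0,"hand": 80},
    {"x": 0,"y": 0,"z": 1.2,"ax": 0,"ay": 0,"az": 0,"hand": 80},
    {"x": 0,"y": 0,"z": 1.6,"ax": 0,"ay": 0,"az": 0,"hand": 80},
    {"x": 0,"y": 0,"z": 1.74,"ax": 0,"ay": 0,"az": 0,"hand": 65},
    {"x": 0,"y": 0,"z": 1.74,"ax": 0,"ay": 0,"az": 0,"hand": 58},
    {"x": 0,"y": 0,"z": 1.74,"ax": 0,"ay": 0,"az": 0,"hand": 52}
  ],
  "grip_force": 25
}}

```text
clock: 6.4
eef_pos: [607.4, 131.8, 101.3]
tcp_rot: [-3.139, 0.0, -2.957]
contact_force: [-0.1, -0.1, 1.1]
opening: 0.608
grasp_force: 0.0
```

{"fn": "drive_tool", "kwargs": {
  "plan": [
    {"x": 0,"y": 0,"z": 0,"ax": 0,"ay": 0,"az": 0,"hand": 48},
    {"x": 0,"y": 0,"z": 0,"ax": 0,"ay": 0,"az": 0,"hand": 46},
    {"x": 0,"y": 0,"z": 0,"ax": 0,"ay": 0,"az": 0,"hand": 44},
    {"x": 0,"y": 0,"z": 0,"ax": 0,"ay": 0,"az": 0,"hand": 42},
    {"x": 0,"y": 0,"z": 0,"ax": 0,"ay": 0,"az": 0,"hand": 40}
  ]
}}

```text
clock: 6.9
eef_pos: [607.3, 133.7, 102.2]
tcp_rot: [-3.141, 0.0, -2.957]
contact_force: [-5.5, 9.4, 4.5]
opening: 0.528
grasp_force: 24.8
```

{"fn": "drive_tool", "kwargs": {
  "plan": [
    {"x": 0,"y": 0.06,"z": 0,"ax": 0,"ay": 0,"az": 0,"hand": 38},
    {"x": 0,"y": 0.06,"z": 0,"ax": 0,"ay": 0,"az": 0,"hand": 38},
    {"x": 0,"y": 0.06,"z": 0,"ax": 0,"ay": 0,"az": 0,"hand": 38}
  ],
  "grip_force": 40
}}

```text
clock: 7.2
eef_pos: [607.3, 134.0, 102.3]
tcp_rot: [-3.138, 0.0, -2.956]
contact_force: [-3.3, -6.0, 6.6]
opening: 0.527
grasp_force: 41.2
```

{"fn": "drive_tool", "kwargs": {
  "plan": [
    {"x": 0,"y": -0.025,"z": -0.05,"ax": 0,"ay": 0,"az": 0,"hand": 38},
    {"x": 0,"y": -0.025,"z": -0.15,"ax": 0,"ay": 0,"az": 0,"hand": 38},
    {"x": 0,"y": -0.025,"z": -0.25,"ax": 0,"ay": 0,"az": 0,"hand": 38},
    {"x": 0,"y": -0.025,"z": -0.35,"ax": 0,"ay": 0,"az": 0,"hand": 38},
    {"x": 0,"y": -0.025,"z": -0.45,"ax": 0,"ay": 0,"az": 0,"hand": 38},
    {"x": 0,"y": -0.025,"z": -0.55,"ax": 0,"ay": 0,"az": 0,"hand": 38},
    {"x": 0,"y": -0.025,"z": -0.64,"ax": 0,"ay": 0,"az": 0,"hand": 38},
    {"x": 0,"y": -0.025,"z": -0.64,"ax": 0,"ay": 0,"az": 0,"hand": 38}
  ]
}}

```text
clock: 8.0
eef_pos: [607.2, 133.9, 132.3]
tcp_rot: [-3.139, -0.001, -2.957]
contact_force: [1.2, 1.9, -3.4]
opening: 0.527
grasp_force: 52.8
```

{"fn": "drive_tool", "kwargs": {
  "plan": [
    {"x": 0,"y": 0,"z": 0,"ax": 0,"ay": 0,"az": 0,"hand": 38},
    {"x": 0,"y": 0,"z": 0,"ax": 0,"ay": 0,"az": 0,"hand": 38}
  ]
}}

```text
clock: 8.2
eef_pos: [607.2, 133.9, 132.7]
tcp_rot: [-3.139, -0.001, -2.957]
contact_force: [0.7, 3.2, -2.7]
opening: 0.527
grasp_force: 52.9
```

{"fn": "drive_tool", "kwargs": {
  "plan": [
    {"x": 0,"y": 0,"z": -0.03,"ax": 0,"ay": 0,"az": 0,"hand": 38},
    {"x": 0,"y": 0,"z": -0.06,"ax": 0,"ay": 0,"az": 0,"hand": 38},
    {"x": 0,"y": 0,"z": -0.06,"ax": 0,"ay": 0,"az": 0,"hand": 38},
    {"x": 0,"y": 0,"z": -0.06,"ax": 0,"ay": 0,"az": 0,"hand": 38}
  ]
}}

```text
clock: 8.6
eef_pos: [607.1, 133.8, 134.8]
tcp_rot: [-3.139, -0.001, -2.957]
contact_force: [3.6, 2.8, -10.5]
opening: 0.527
grasp_force: 52.0
```

{"fn": "drive_tool", "kwargs": {
  "plan": [
    {"x": 0,"y": 0,"z": 0.03,"ax": 0,"ay": 0,"az": 0,"hand": 38},
    {"x": 0,"y": 0,"z": 0.05,"ax": 0,"ay": 0,"az": 0,"hand": 38},
    {"x": 0,"y": 0,"z": 0.07,"ax": 0,"ay": 0,"az": 0,"hand": 38},
    {"x": 0,"y": 0,"z": 0.07,"ax": 0,"ay": 0,"az": 0,"hand": 38}
  ]
}}

```text
clock: 9.0
eef_pos: [607.2, 133.8, 132.1]
tcp_rot: [-3.139, -0.001, -2.957]
contact_force: [0.1, 4.6, 0.0]
opening: 0.529
grasp_force: 53.4
```

{"fn": "drive_tool", "kwargs": {
  "plan": [
    {"x": 0,"y": 0,"z": 0,"ax": 0,"ay": 0,"az": 0,"hand": 46},
    {"x": 0,"y": 0,"z": 0,"ax": 0,"ay": 0,"az": 0,"hand": 50},
    {"x": 0,"y": 0,"z": 0,"ax": 0,"ay": 0,"az": 0,"hand": 60},
    {"x": 0,"y": 0,"z": 0,"ax": 0,"ay": 0,"az": 0,"hand": 75},
    {"x": 0,"y": 0,"z": 0,"ax": 0,"ay": 0,"az": 0,"hand": 80},
    {"x": 0,"y": 0,"z": -1.0,"ax": 0,"ay": 0,"az": 0,"hand": 80},
    {"x": 0,"y": 0,"z": -2.0,"ax": 0,"ay": 0,"az": 0,"hand": 80},
    {"x": 0,"y": 0,"z": -3.0,"ax": 0,"ay": 0,"az": 0,"hand": 80}
  ]
}}

```text
clock: 9.8
eef_pos: [606.7, 133.7, 283.2]
tcp_rot: [-3.139, -0.002, -2.957]
contact_force: [1.8, -0.3, -0.4]
opening: 0.938
grasp_force: 0.0
```

Run:
```python
from look import *
JA[:]=[606.5,133.5,0]
print(monitor.sense()['eef_pos'])
y=jack([0,0,0]);z=[jack([-38,-23,158]),jack([-38,23,158]),jack([38,-23,158])]
look('c4.png',(('side',(300,170)),),z,80,60,10)
```

```text
[606.73051142 133.69896785 283.22110925]
```

View pics/c4.png

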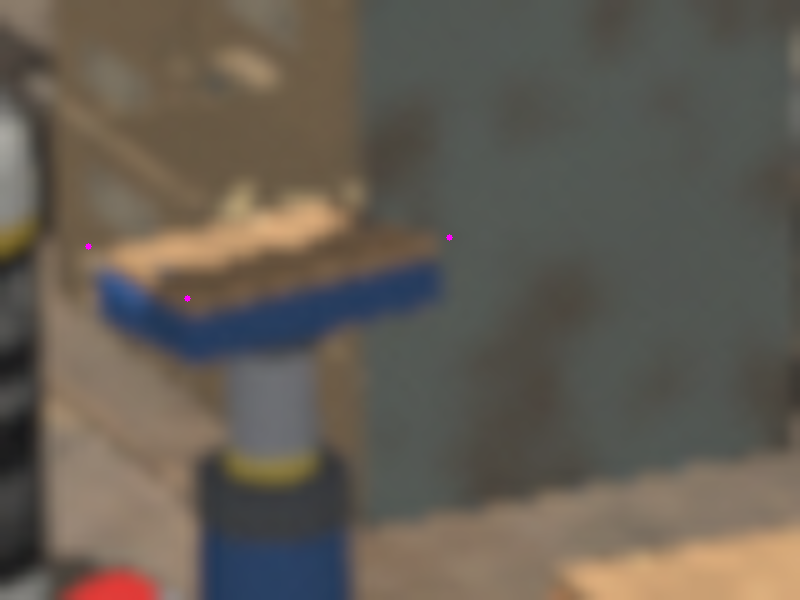

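The lower edge of the yellow band at (270,478) sits on the rim, and the head is at setting height. Next is the rail.

```bash
sed -i 's/JA=np.array(\[607,131.5,0\])/JA=np.array([606.8,133.8,0])/' h.py; python3 -c "
from h import *
go([464.5,-32,100],down(np.pi/2-.075));print(monitor.sense()['qpos'])"
```

```text
shift [ 3.517 -2.729  3.829] turn [ 0.07  0.09 17.48] at [610.4 134.5 292.8] t 9.85 F [3.1 0.9 7.1]
[ 0.21611672  0.29779546  1.57220332 -0.00307171  1.26194503 -1.53812909]
```

{"fn": "drive_tool", "kwargs": {
  "plan": [
    {"x": 0.5,"y": -0.4,"z": 0,"ax": 0,"ay": 0,"az": 1.4,"hand": 80},
    {"x": 1.0,"y": -0.8,"z": 0,"ax": 0,"ay": 0,"az": 2.8,"hand": 80},
    {"x": 1.5,"y": -1.2,"z": 0.5,"ax": 0,"ay": 0,"az": 4.2,"hand": 80},
    {"x": 2.0,"y": -1.6,"z": 1.0,"ax": 0,"ay": 0,"az": 5.6,"hand": 80},
    {"x": 2.5,"y": -2.0,"z": 1.5,"ax": 0,"ay": 0,"az": 7.0,"hand": 80},
    {"x": 3.0,"y": -2.4,"z": 2.0,"ax": 0,"ay": 0,"az": 8.4,"hand": 80},
    {"x": 3.5,"y": -2.7,"z": 2.5,"ax": 0,"ay": 0,"az": 9.8,"hand": 80},
    {"x": 3.5,"y": -2.7,"z": 3.0,"ax": 0,"ay": 0,"az": 11.2,"hand": 80}
  ]
}}

```text
clock: 10.65
eef_pos: [456.7, -33.0, 131.3]
tcp_rot: [-3.137, 0.001, 2.146]
contact_force: [0.6, 0.4, 0.1]
opening: 0.937
grasp_force: 0.0
```

{"fn": "drive_tool", "kwargs": {
  "plan": [
    {"x": 0,"y": 0,"z": 0,"ax": 0,"ay": 0,"az": 1.4,"hand": 80},
    {"x": 0,"y": 0,"z": 0,"ax": 0,"ay": 0,"az": 2.8,"hand": 80},
    {"x": 0,"y": 0,"z": 0,"ax": 0,"ay": 0,"az": 4.2,"hand": 80},
    {"x": 0,"y": 0,"z": 0,"ax": 0,"ay": 0,"az": 5.6,"hand": 80},
    {"x": 0,"y": 0,"z": 0,"ax": 0,"ay": 0,"az": 6.3,"hand": 80},
    {"x": 0,"y": 0,"z": 0,"ax": 0,"ay": 0,"az": 6.3,"hand": 80},
    {"x": 0,"y": 0,"z": 0,"ax": 0,"ay": 0,"az": 6.3,"hand": 80}
  ]
}}

```text
clock: 11.35
eef_pos: [459.7, -31.4, 132.3]
tcp_rot: [-3.141, 0.003, 1.496]
contact_force: [0.2, 0.6, 0.6]
opening: 0.937
grasp_force: 0.0
```

```bash
python3 -c "
from look import *
go([464.5,-32,1],down(np.pi/2-.075))
c=np.array([464.5,-32,18.]);R=Ro.from_euler('z',-.075)
look('c5.png',(('top',(230,250)),),[c]+[c+R.apply(v) for v in ((22.5,170,0),(-22.5,-170,0))],200,100,4)"
```

```text
shift [0.003 0.098 2.626] turn [-0.01  0.03  0.  ] at [459.7 -31.4 132.3] t 11.35 F [0.2 0.6 0.6]
```

View pics/c5.png

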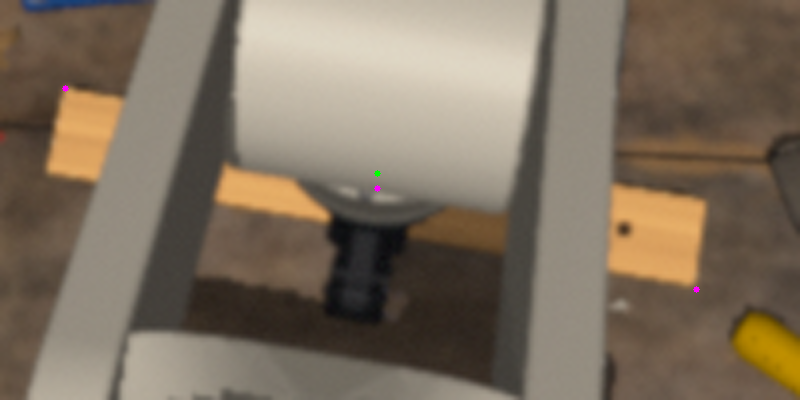

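The rail lies as predicted, with its ends at (60,130) and (700,240), and the gripper is centred over it. Descending.

{"fn": "drive_tool", "kwargs": {
  "plan": [
    {"x": 0,"y": 0.1,"z": 0.8,"ax": 0,"ay": 0,"az": 0,"hand": 80},
    {"x": 0,"y": 0.1,"z": 1.5,"ax": 0,"ay": 0,"az": 0,"hand": 80},
    {"x": 0,"y": 0.1,"z": 2.1,"ax": 0,"ay": 0,"az": 0,"hand": 80},
    {"x": 0,"y": 0.1,"z": 2.4,"ax": 0,"ay": 0,"az": 0,"hand": 70},
    {"x": 0,"y": 0.1,"z": 2.5,"ax": 0,"ay": 0,"az": 0,"hand": 58},
    {"x": 0,"y": 0.1,"z": 2.54,"ax": 0,"ay": 0,"az": 0,"hand": 54},
    {"x": 0,"y": 0.1,"z": 2.58,"ax": 0,"ay": 0,"az": 0,"hand": 54},
    {"x": 0,"y": 0.1,"z": 2.58,"ax": 0,"ay": 0,"az": 0,"hand": 54}
  ]
}}

```text
clock: 12.2
eef_pos: [465.2, -32.1, 4.0]
tcp_rot: [3.141, 0.003, 1.494]
contact_force: [0.6, 0.9, -0.2]
opening: 0.631
grasp_force: 0.0
```

{"fn": "drive_tool", "kwargs": {
  "plan": [
    {"x": 0,"y": 0,"z": 0,"ax": 0,"ay": 0,"az": 0,"hand": 50},
    {"x": 0,"y": 0,"z": 0,"ax": 0,"ay": 0,"az": 0,"hand": 46},
    {"x": 0,"y": 0,"z": 0,"ax": 0,"ay": 0,"az": 0,"hand": 42},
    {"x": 0,"y": 0,"z": 0,"ax": 0,"ay": 0,"az": 0,"hand": 40},
    {"x": 0,"y": 0,"z": 0,"ax": 0,"ay": 0,"az": 0,"hand": 38},
    {"x": 0,"y": 0,"z": 0,"ax": 0,"ay": 0,"az": 0,"hand": 38}
  ],
  "grip_force": 40
}}

```text
clock: 12.8
eef_pos: [465.0, -32.1, 4.1]
tcp_rot: [3.141, 0.003, 1.494]
contact_force: [-1.7, -0.4, 7.4]
opening: 0.514
grasp_force: 40.4
```

{"fn": "drive_tool", "kwargs": {
  "plan": [
    {"x": 0,"y": 0,"z": -0.2,"ax": 0,"ay": 0,"az": 0,"hand": 38},
    {"x": 0,"y": 0,"z": -0.7,"ax": 0,"ay": 0,"az": 0,"hand": 38},
    {"x": 0,"y": 0,"z": -1.4,"ax": 0,"ay": 0,"az": 0,"hand": 38},
    {"x": 0,"y": 0,"z": -2.2,"ax": 0,"ay": 0,"az": 0,"hand": 38},
    {"x": 0,"y": 0,"z": -3.0,"ax": 0,"ay": 0,"az": 0,"hand": 38},
    {"x": 0,"y": 0,"z": -3.8,"ax": 0,"ay": 0,"az": 0,"hand": 38},
    {"x": 0,"y": 0,"z": -4.3,"ax": 0,"ay": 0,"az": 0,"hand": 38},
    {"x": 0,"y": 0,"z": -4.3,"ax": 0,"ay": 0,"az": 0,"hand": 38}
  ],
  "grip_force": 60
}}

```text
clock: 13.6
eef_pos: [466.7, -31.5, 222.4]
tcp_rot: [3.135, 0.003, 1.494]
contact_force: [0.6, -0.4, -1.1]
opening: 0.51
grasp_force: 63.9
```

```bash
python3 -c "
from h import *
go([617,13,215],down(np.pi/2+.086))"
```

```text
shift [1.121 2.927 0.163] turn [ 0.06  0.03 -1.56] at [466.7 -31.5 222.4] t 13.6 F [ 0.6 -0.4 -1.1]
```

{"fn": "drive_tool", "kwargs": {
  "plan": [
    {"x": 0.2,"y": 0.5,"z": 0,"ax": 0,"ay": 0,"az": -0.4,"hand": 38},
    {"x": 0.4,"y": 1.0,"z": 0,"ax": 0,"ay": 0,"az": -0.8,"hand": 38},
    {"x": 0.6,"y": 1.6,"z": 0,"ax": 0,"ay": 0,"az": -1.2,"hand": 38},
    {"x": 0.8,"y": 2.2,"z": 0,"ax": 0,"ay": 0,"az": -1.56,"hand": 38},
    {"x": 1.1,"y": 2.7,"z": 0,"ax": 0,"ay": 0,"az": -1.56,"hand": 38},
    {"x": 1.12,"y": 2.93,"z": 0,"ax": 0,"ay": 0,"az": -1.56,"hand": 38},
    {"x": 1.12,"y": 2.93,"z": 0.1,"ax": 0,"ay": 0,"az": -1.56,"hand": 38},
    {"x": 1.12,"y": 2.93,"z": 0.1,"ax": 0,"ay": 0,"az": -1.56,"hand": 38}
  ]
}}

```text
clock: 14.4
eef_pos: [613.3, 12.7, 211.2]
tcp_rot: [-3.137, 0.003, 1.657]
contact_force: [-0.4, 0.3, -1.4]
opening: 0.506
grasp_force: 63.8
```

```bash
python3 -c "
from h import *
from look import *
go([617,13,172],down(np.pi/2+.086))
look('c6.png',(('top',(215,150)),('side',(280,130))),[[617,13,229.]],200,200,2)
import cv2"
```

```text
shift [0.002 0.079 0.785] turn [-0.05  0.03 -0.  ] at [613.3  12.7 211.2] t 14.4 F [-0.4  0.3 -1.4]
```

View pics/c6.png

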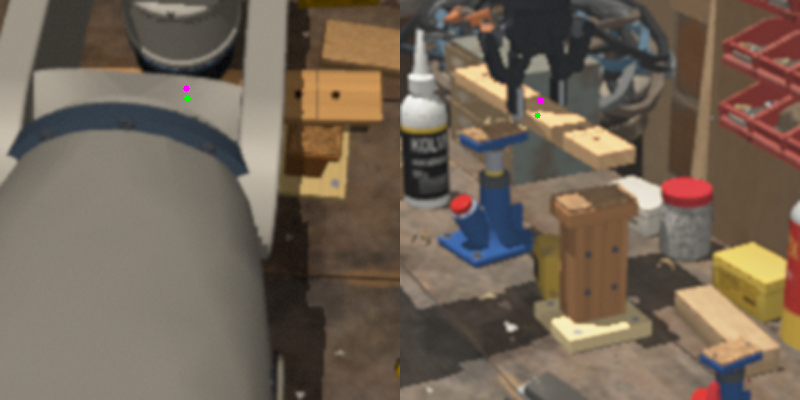

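The rail is held level above both supports: in the side view it spans (460,75) to (630,150), over the head at (490,140) and the bearer at (593,200). Lowering gently.

{"fn": "drive_tool", "kwargs": {
  "plan": [
    {"x": 0,"y": 0.08,"z": 0.2,"ax": -0.05,"ay": 0.03,"az": 0,"hand": 38},
    {"x": 0,"y": 0.08,"z": 0.4,"ax": -0.05,"ay": 0.03,"az": 0,"hand": 38},
    {"x": 0,"y": 0.08,"z": 0.6,"ax": -0.05,"ay": 0.03,"az": 0,"hand": 38},
    {"x": 0,"y": 0.08,"z": 0.75,"ax": -0.05,"ay": 0.03,"az": 0,"hand": 38},
    {"x": 0,"y": 0.08,"z": 0.85,"ax": -0.05,"ay": 0.03,"az": 0,"hand": 38},
    {"x": 0,"y": 0.08,"z": 0.88,"ax": -0.05,"ay": 0.03,"az": 0,"hand": 38},
    {"x": 0,"y": 0.08,"z": 0.88,"ax": -0.05,"ay": 0.03,"az": 0,"hand": 38}
  ]
}}

```text
clock: 15.2
eef_pos: [619.1, 13.3, 168.8]
tcp_rot: [3.138, -0.0, 1.657]
contact_force: [0.4, 0.5, -0.9]
opening: 0.51
grasp_force: 63.9
```

{"fn": "drive_tool", "kwargs": {
  "plan": [
    {"x": 0,"y": 0,"z": 0.02,"ax": 0,"ay": 0,"az": 0,"hand": 38},
    {"x": 0,"y": 0,"z": 0.04,"ax": 0,"ay": 0,"az": 0,"hand": 38},
    {"x": 0,"y": 0,"z": 0.06,"ax": 0,"ay": 0,"az": 0,"hand": 38},
    {"x": 0,"y": 0,"z": 0.06,"ax": 0,"ay": 0,"az": 0,"hand": 38}
  ]
}}

```text
clock: 15.6
eef_pos: [619.1, 13.3, 166.0]
tcp_rot: [3.138, -0.0, 1.657]
contact_force: [-0.4, -0.8, -1.3]
opening: 0.509
grasp_force: 63.9
```

{"fn": "drive_tool", "kwargs": {
  "plan": [
    {"x": 0,"y": 0,"z": 0.02,"ax": 0,"ay": 0,"az": 0,"hand": 38},
    {"x": 0,"y": 0,"z": 0.04,"ax": 0,"ay": 0,"az": 0,"hand": 38},
    {"x": 0,"y": 0,"z": 0.05,"ax": 0,"ay": 0,"az": 0,"hand": 38},
    {"x": 0,"y": 0,"z": 0.06,"ax": 0,"ay": 0,"az": 0,"hand": 38},
    {"x": 0,"y": 0,"z": 0.06,"ax": 0,"ay": 0,"az": 0,"hand": 38}
  ]
}}

```text
clock: 16.1
eef_pos: [619.1, 13.3, 162.9]
tcp_rot: [3.138, -0.0, 1.657]
contact_force: [-0.2, 0.0, -1.6]
opening: 0.51
grasp_force: 63.9
```

{"fn": "drive_tool", "kwargs": {
  "plan": [
    {"x": 0,"y": 0,"z": 0.01,"ax": 0,"ay": 0,"az": 0,"hand": 38},
    {"x": 0,"y": 0,"z": 0.02,"ax": 0,"ay": 0,"az": 0,"hand": 38},
    {"x": 0,"y": 0,"z": 0.03,"ax": 0,"ay": 0,"az": 0,"hand": 38},
    {"x": 0,"y": 0,"z": 0.03,"ax": 0,"ay": 0,"az": 0,"hand": 38}
  ]
}}

```text
clock: 16.5
eef_pos: [619.2, 13.3, 162.1]
tcp_rot: [3.137, -0.0, 1.657]
contact_force: [-1.8, 0.2, 4.6]
opening: 0.508
grasp_force: 64.5
```

Contact at TCP z ≈ 162, as expected. Opening gently, then withdrawing.

{"fn": "drive_tool", "kwargs": {
  "plan": [
    {"x": 0,"y": 0,"z": 0,"ax": 0,"ay": 0,"az": 0,"hand": 43},
    {"x": 0,"y": 0,"z": 0,"ax": 0,"ay": 0,"az": 0,"hand": 45},
    {"x": 0,"y": 0,"z": 0,"ax": 0,"ay": 0,"az": 0,"hand": 48},
    {"x": 0,"y": 0,"z": 0,"ax": 0,"ay": 0,"az": 0,"hand": 54},
    {"x": 0,"y": 0,"z": 0,"ax": 0,"ay": 0,"az": 0,"hand": 65},
    {"x": 0,"y": 0,"z": 0,"ax": 0,"ay": 0,"az": 0,"hand": 75},
    {"x": 0,"y": 0,"z": 0,"ax": 0,"ay": 0,"az": 0,"hand": 80}
  ],
  "grip_force": 20
}}

```text
clock: 17.2
eef_pos: [619.1, 13.3, 161.5]
tcp_rot: [3.138, -0.0, 1.657]
contact_force: [0.6, -0.0, 0.5]
opening: 0.939
grasp_force: 0.0
```

{"fn": "drive_tool", "kwargs": {
  "plan": [
    {"x": 0,"y": 0,"z": -0.2,"ax": 0,"ay": 0,"az": 0,"hand": 80},
    {"x": 0,"y": 0,"z": -0.7,"ax": 0,"ay": 0,"az": 0,"hand": 80},
    {"x": 0,"y": 0,"z": -1.4,"ax": 0,"ay": 0,"az": 0,"hand": 80},
    {"x": 0,"y": 2.0,"z": -2.2,"ax": 0,"ay": 0,"az": 0,"hand": 80},
    {"x": 0,"y": -1.0,"z": -3.0,"ax": 0,"ay": 0,"az": 0,"hand": 80},
    {"x": 0,"y": -2.0,"z": -3.0,"ax": 0,"ay": 0,"az": 0,"hand": 80},
    {"x": 0,"y": -3.0,"z": -3.0,"ax": 0,"ay": 0,"az": 0,"hand": 80},
    {"x": 0,"y": -4.0,"z": -3.0,"ax": 0,"ay": 0,"az": 0,"hand": 80}
  ]
}}

```text
clock: 18.0
eef_pos: [475.7, 0.9, 306.7]
tcp_rot: [3.136, -0.0, 1.657]
contact_force: [-0.6, 0.0, 0.5]
opening: 0.937
grasp_force: 0.0
```

Run:
```python
from fit import *
im=imaging.grab_frame('side')[:,:,::-1].copy();hsv=cv2.cvtColor(im,cv2.COLOR_BGR2HSV)
o=np.array([619,13.3,0]);R=Ro.from_euler('z',.086)
C={k:o+R.apply(v) for k,v in dict(FL=(-22.5,170,176),FR=(22.5,170,176),NR=(22.5,-170,176),NL=(-22.5,-170,176)).items()}
for k,v in C.items(): print(k,np.round(proj('side',v)[0],1))
poly=np.int32([proj('side',v)[0] for v in C.values()])
m0=np.zeros(im.shape[:2],np.uint8);cv2.fillConvexPoly(m0,poly,1)
med=np.median(hsv[m0>0],0);print('hsv',med)
m=cv2.inRange(hsv,np.array([10,80,170]),np.array([22,200,255]));big=cv2.dilate(m0,np.ones((25,25)));m&=big*255
n,l,st,_=cv2.connectedComponentsWithStats(m);i=1+st[1:,4].argmax();print(st[i])
cn,_=cv2.findContours((l==i).astype(np.uint8),cv2.RETR_EXTERNAL,cv2.CHAIN_APPROX_NONE)
print(cv2.approxPolyDP(max(cn,key=len),3,True).reshape(-1,2).tolist())
s=monitor.sense();print(s['clock'],s['eef_pos'])
```

```text
FL [310.3 182.5]
FR [326.3 179.7]
NR [399.9 224.8]
NL [381.2 228.9]
hsv [ 18.  92. 230.]
[310 181  48  22 487]
[[310, 183], [336, 202], [357, 200], [327, 181]]
18.05 [467.81548429   0.47281148 306.25930287]
```

Run:
```python
from fit import *
im=imaging.grab_frame('side')[:,:,::-1].copy();hsv=cv2.cvtColor(im,cv2.COLOR_BGR2HSV)
m=cv2.inRange(hsv,np.array([8,60,150]),np.array([25,220,255]));b=np.zeros_like(m);b[170:245,300:410]=255;m&=b
n,l,st,_=cv2.connectedComponentsWithStats(m)
for i in range(1,n):
    if st[i,4]>40:
        cn,_=cv2.findContours((l==i).astype(np.uint8),0,1);print(st[i],cv2.approxPolyDP(cn[0],2.5,True).reshape(-1,2).tolist())
```

```text
[ 310  181   89   57 1285] [[310, 183], [315, 192], [311, 196], [325, 198], [337, 207], [340, 202], [354, 201], [376, 218], [369, 221], [370, 228], [362, 231], [362, 236], [374, 232], [381, 235], [382, 230], [388, 233], [385, 230], [389, 228], [398, 232], [398, 225], [327, 181]]
[307 217  12  11  62] [[308, 218], [307, 221], [314, 219], [314, 226], [318, 226], [317, 217]]
```

All four corners match the level resting pose to within about 2 px. Handing in.

```bash
python3 -c "
from rig import r
print(r.sign_off())"
```

```text
the job is handed in; nothing more can be done
None
```

The jack's post was let down to the bottom and pulled up to the tooth at the yellow mark, and the rail now lies level, holes up, across the jack's head and the bearer. The job was handed in at about 18 s; no contact with the tape measure, block plane or glue bottle was felt, but I did not check them in a picture at the end.

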